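# Lock up the front-desk key safe

## Robot

A 7-joint arm with a two-finger parallel gripper is mounted at the origin on the work surface. World frame = base frame: x ahead of the robot, y to its left, z up, the work surface at z = 0. Lengths are in m, angles in rad, forces in N, time in s.
With the tool pointing down it reaches from about 0.4 to 0.9 m from the base axis. Payload 5.6 kg.
Tool frame: the origin (TCP) lies midway between the tips of the shut fingers; the grasp point (between the pads) lies 19 mm behind it; z points along the fingers, y is the line along which they close (so a half turn about z gives the same grasp; the last joint's range is limited). The gripper opens to 92 mm and grips with 3 to 60 N. Pads are 20 mm wide; open, the fingers measure 128 mm over their backs; the gripper's body (75 mm by 189 mm) begins 69 mm behind the grasp point.
Start: joints at [-1.215, 0.468, -0.012, 1.603, 0.006, 1.071, -0.056], TCP at [0.252, 0.599, 0.215] pointing down, gripper open.
Joint ranges: [-2.53, 2.53], [-0.31, 2.02], [-1.57, 1.55], [0.28, 2.44], [-1.29, 4.43], [0.15, 1.84], [-2.92, 2.92]. Speed limits (rad/s): [2.57, 2.57, 3.14, 3.14, 3.14, 3.14, 3.14].

## Interface

Orientations are given as a unit quaternion [x, y, z, w].
In Python, from cell import ctrl gives the robot as it stands.
- The arm moves only by the tool arm_command, never from a script. Its arguments are lists of equal length, an entry for each row: "travel": the shift along the tool's x, y, z in m, a list of three; "turn": the turn about the tool's z in degrees. A call has 1 to 12 rows; each row is the pose to reach, as a shift and turn from the pose commanded when the call began, along the tool's axes at that moment; what a row does not reach only later rows make up. A row lasts 1/8 s, in which the tool goes at most 62.5 mm and 10.7 degrees, less where a joint would pass 70% of its speed; a pose out of reach is approached as far as the arm can. A call with a gripper value outside its range is refused whole. "gripper" is the closure, from -1 (fully open) to 1 (shut), set as the call begins (left out, the last holds). The fingers move at their own pace and stop on an object; "grip_force" is the grip in N (left out, the last holds). Time passes only in rows, so rows that repeat a pose let the fingers close. It gives the time, the measured TCP pose, the force, the opening and the grip force at its end, in the units of the state.
- ctrl.get_state(): the state, without advancing time (a new reading comes with each control period).
- ctrl.read_camera(name): name is "scene" or "top" or "wrist"; returns a dict with "image" (384x512x3 uint8, red, green, blue), "range_z" (384x512 float32, m along the optical axis (not along the pixel's ray), 0 where there is no reading), "intrinsics" (3x3 intrinsics, pixels), "extrinsics" (4x4, takes a point from camera to world coordinates). Camera axes: x right, y down, z forward; pixel columns grow to the right and rows downward; lengths in m; the calibration is good to about 2 mm. The wrist camera is an equidistant fisheye: a pixel r from the principal point sees the ray r / f radians off the axis. A picture is of the moment at which its call begins.
- ctrl.hand_in(): hands the job in; it is judged then, once.
The state is a dict: "clock": time; "joints": joint angles; "joint_vel": joint speeds; "effort": joint torques, N m; "ee_pos": TCP position; "tool_rot": TCP orientation; "wrist_force": force on the tool from outside, world axes, zero at the start; "wrist_torque": the same for the moment, N m; "finger_gap": finger opening in m; "grip_force": force on a finger pad.
Only numpy, scipy, OpenCV 4.12 (cv2) and the standard library are available. Lean on these libraries where they do the work, as an engineer would, in place of code of your own. Each camera call takes 0.05 s, during which the arm holds its last target. There are 200 camera calls.

## Task

Lock the key safe for the night: slide its brass shutter closed until the spring catch snaps over and holds it, then take the stylus from its stand and with it press the red recessed button all the way in for a moment. Then put the stylus back upright in its stand with the collar resting on top, and leave the shutter closed and everything else on the counter where it stands.

Things in the scene. Friction and masses are not known exactly. Their poses are not given: they have to be found in the camera images.
- keysafe: dark wooden key safe fixed to the counter, a box 140 (its x) x 300 (its y) x 70 high. Origin: centre of its underside. Seen along its y: from -150 to about +65 lies the track of a brass shutter (with an open, blue-lined key well, floor at 9, that the shutter covers when closed), at +117 the red recessed button. Two side rails (70 high, inner faces at x = -47 and +47) flank the shutter.
- shutter (a joint): sliding shutter of the safe, metres: 0 fully open, 0.090 fully closed against its stop; it moves along the safe's +y. It slides with about 1 N of friction; from about 0.079 a spring catch resists (about 7 N), its crest is at 0.085, and past it the catch snaps over and holds the shutter closed.
- shutter_lug (a point): centre of the top of the wooden upright push bar on the middle of the brass shutter. Bar: 50 along the safe's x, 12 along its y, 32 high, standing on the shutter plate (its top 66 above the counter), so this point is 98 above the counter. It moves with the shutter; axes as the safe's.
- button_hole (a point): centre of the mouth of the round hole, 16 in diameter, in the top of the safe (70 above the counter, flush), in a thin brass bezel. The red button, 13 in diameter, lies in it with its face 10 below the mouth.
- button (a joint): the recessed spring button, metres pressed down: 0 out, 0.005 fully in; takes about 1 N to start and 4 N at the bottom; springs back by itself.
- stylus: pressing stylus: below the origin a steel pin 6 in diameter and 50 long; at the origin the underside of a brass collar 24 in diameter and 4 thick; above it a round pale wooden handle 14 in diameter, 60 long (to 64 above the origin), with a red band near its top. z points from pin to handle. 60 g. Starts upright in its stand.
- stylus_tip (a point): flat lower end of the stylus pin, 50 below the stylus origin along its axis.
- holder: stand of the stylus, fixed: brass foot 70 x 70, dark wooden block 56 x 56, in all 60 high. Origin: centre of its underside.
- holder_mouth (a point): centre of the mouth of the vertical hole in the top of the stand, 60 above the counter; hole 13 in diameter, 54 deep. The collar of the seated stylus rests flat on the top, its origin at this point.
- bottle: bystander: green glass bottle, 72 in diameter, 280 high; origin under its centre
- tankard: bystander: pewter tankard with handle, 90 in diameter, 120 high; origin under its centre
- pot: bystander: small copper pot, 110 in diameter, 75 high; origin under its centre
- doorstop: bystander: horseshoe-shaped iron doorstop lying flat, about 120 across, 18 high; origin under the centre of its curve
- bell: bystander: brass desk bell, 84 in diameter, 52 high; origin under its centre
- key_a: bystander: brass key standing in a slot of the pale wooden key stand (60 x 150 x 50); blade 10 x 5, round bow 28, in all 86 high; origin at its lower end, 15 above the counter
- key_b: bystander: brass key standing in a slot of the pale wooden key stand (60 x 150 x 50); blade 10 x 5, round bow 28, in all 86 high; origin at its lower end, 15 above the counter
- key_c: bystander: brass key standing in a slot of the pale wooden key stand (60 x 150 x 50); blade 10 x 5, round bow 28, in all 86 high; origin at its lower end, 15 above the counter
Things that resemble listed ones, but are neither listed nor needed, are in the scene too. Leave any turquoise look-alike of the holder alone.

How it is judged:
By the outcome, as a careful person would: the job done as asked, in the order asked, and still so for the second after the job is handed in, with the robot touching nothing.
It also fails if it takes over 67 s, if anything falls off the work surface, if the arm or the gripper's body presses on something with over 40 N, if the wrist force passes 120 N, or if a joint passes its speed limit or range.

## Working session

There is one attempt and no reset: what is moved stays moved. The work goes in short steps, Python scripts to look and compute and a tool call to move; the robot and the scene stay as the last step left them, time stands still between calls to the robot, and variables do not carry over. Pictures are saved under pics/ and viewed, at most 12 in all, crops included, and the job is handed in when it is done.

Besides the shell and the picture viewer there is one more tool, called after "Call:" by a JSON object that holds its "api" and its "payload", one argument or row to a line. arm_command: Moves the arm, as the interface text tells. Its arguments: {"type":"object","properties":{"travel":{"type":"array","items":{"type":"array","items":{"type":"number"}}},"turn":{"type":"array","items":{"type":"number"}},"gripper":{"type":"number"},"grip_force":{"type":"number"}},"required":["travel","turn"]}

```bash
mkdir -p pics; ls; cat > h.py <<'E'
import numpy as np, cv2
from cell import ctrl
def cam(n):
    c=ctrl.read_camera(n); np.savez(f'{n}.npz',**{k:np.array(v) for k,v in c.items()}); return c
def load(n): return np.load(f'{n}.npz')
def pt(c,u,v,w=2):
    z=c['range_z'][int(v)-w:int(v)+w+1,int(u)-w:int(u)+w+1]; z=np.median(z[z>0])
    K=c['intrinsics']; p=np.array([(u-K[0,2])/K[0,0]*z,(v-K[1,2])/K[1,1]*z,z,1]); return (c['extrinsics']@p)[:3]
def onplane(c,u,v,h):
    K=c['intrinsics'];E=c['extrinsics']; d=E[:3,:3]@np.array([(u-K[0,2])/K[0,0],(v-K[1,2])/K[1,1],1]); o=E[:3,3]
    return o+d*(h-o[2])/d[2]
def save(im,n): cv2.imwrite(f'pics/{n}.png',im[:,:,::-1])
E
python3 - <<'E'
from h import *
a=cam('top');b=cam('scene')
save(cv2.resize(a['image'],(800,600)),'top1'); save(cv2.resize(b['image'],(800,600)),'scene1')
for c in(a,b): print(c['intrinsics'],c['extrinsics'])
print(ctrl.get_state())
E
```

```text
pics
[[387.48707772   0.         255.90363427]
 [  0.         387.48707772 185.59756766]
 [  0.           0.           1.        ]] [[ 0.06243048 -0.97389592  0.21824107  0.30046233]
 [-0.99803193 -0.06220911  0.00789228 -0.00495855]
 [ 0.00589033 -0.21830428 -0.97586298  1.19609603]
 [ 0.          0.          0.          1.        ]]
[[358.25142946   0.         253.69135513]
 [  0.         358.25142946 196.11753826]
 [  0.           0.           1.        ]] [[ 0.90087001  0.27743864 -0.33385778  0.91559094]
 [ 0.43392659 -0.59658989  0.67512089 -0.7107057 ]
 [-0.01187155 -0.75306594 -0.65783795  0.78371896]
 [ 0.          0.          0.          1.        ]]
{'clock': 0.1, 'joints': array([-1.21497414,  0.4683016 , -0.01158657,  1.60349064,  0.00602994,
        1.07141862, -0.05627193]), 'joint_vel': array([-0.00154824, -0.00018606, -0.00222321, -0.00305194, -0.00044083,
       -0.00074008,  0.00140416]), 'effort': array([ 7.34849800e-04, -5.21643484e+01, -1.25672817e-02, -2.44369358e+01,
       -5.68481418e-02,  1.39787715e-02,  5.10300606e-05]), 'ee_pos': array([0.25229707, 0.59848286, 0.21374443]), 'tool_rot': array([ 1.98110076e-01,  9.80179458e-01, -7.87967839e-04, -8.36627769e-05]), 'wrist_force': array([ 0.30283463,  0.4696809 , -0.09343597]), 'wrist_torque': array([-0.00410263,  0.03924054, -0.02038078]), 'grip_force': 0.0, 'finger_gap': 0.09216507618902804}
```

View pics/top1.png

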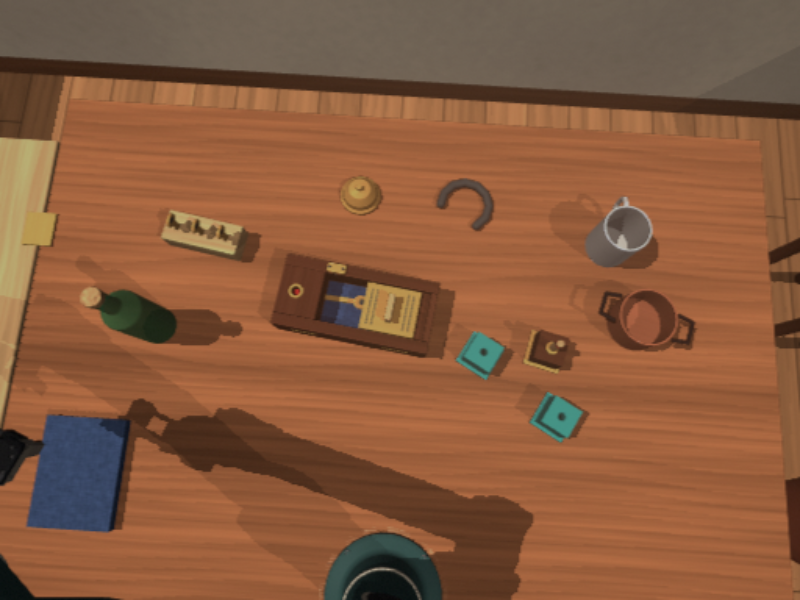

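View pics/scene1.png

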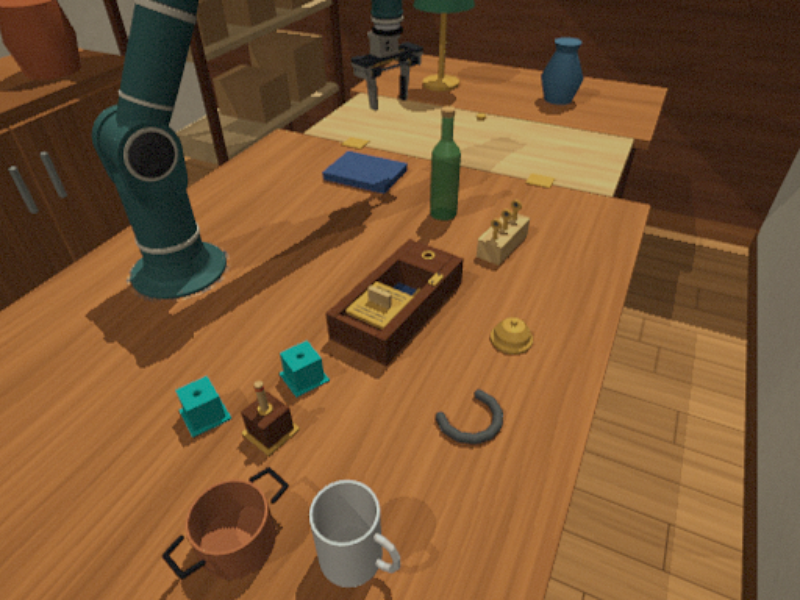

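Top view (800 px picture): the safe is around (355,305), with the button at (295,291) and the push bar at about (393,305). There are three stand-like things: turquoise at (482,354), turquoise at (558,416), and dark wood with a brass foot at (548,350) holding the stylus. The last fits the description, so I'll confirm it in an enlarged crop.

```bash
python3 - <<'E'
from h import *
a=load('top')['image'];b=load('scene')['image']
# top crop u 165..390, v 150..290 ; scene crop u 110..310 v 145..295
A=cv2.resize(a[155:245,170:370],(800,360),interpolation=cv2.INTER_CUBIC)
B=cv2.resize(b[150:290,150:300],(600,560),interpolation=cv2.INTER_CUBIC)
save(A,'topc');save(B,'scenec')
E
```

```text
(no output)
```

View pics/topc.png

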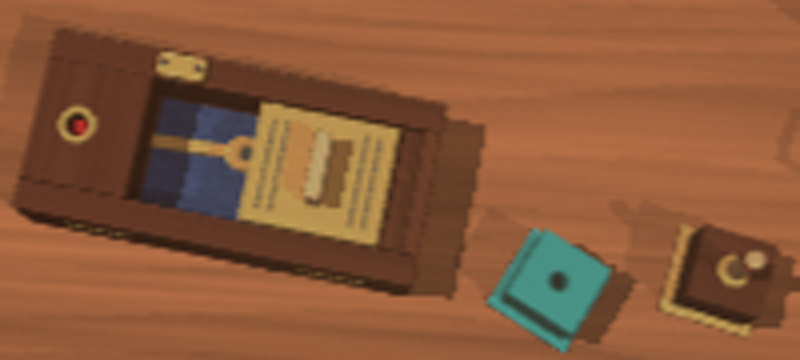

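View pics/scenec.png

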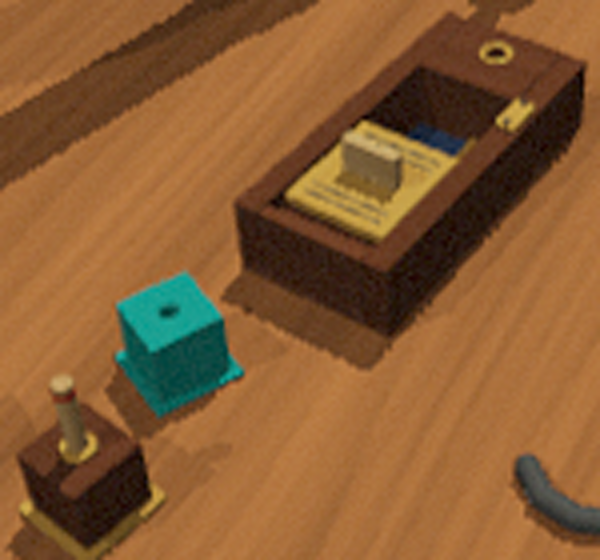

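Crops: the brass-footed dark stand holds the stylus. Its handle top is at (755,260) in the top crop and (62,382) in the scene crop, and the collar is at (735,270) and (77,446). The turquoise stand is empty. The button bezel is at (77,124) and (496,53); the push bar top is at about (317,168) and (373,146).

```bash
cat >> h.py <<'E'
def tri(c1,p1,c2,p2):
    A=[];b=[]
    for c,(u,v) in((c1,p1),(c2,p2)):
        o=c['extrinsics'][:3,3]; q=onplane(c,u,v,0); d=(q-o)/np.linalg.norm(q-o); M=np.eye(3)-np.outer(d,d); A.append(M);b.append(M@o)
    A=np.vstack(A);b=np.hstack(b); x=np.linalg.lstsq(A,b,rcond=None)[0]; return x,np.linalg.norm(A@x-b)
E
python3 - <<'E'
from h import *
np.set_printoptions(precision=4,suppress=True)
a=load('top');b=load('scene')
T=lambda x,y:(170+(x+.5)/4-.5,155+(y+.5)/4-.5)
S=lambda x,y:(150+(x+.5)/4-.5,150+(y+.5)/4-.5)
P={'handle':((755,260),(62,382),.124),'collar':((735,270),(77,446),.064),'button':((77,124),(496,53),.07),'bar':((317,168),(373,146),.098),
'c_far_btn':((58,30),(584,66),.07),'c_far_open':((447,103),(390,271),.07)}
for k,(t,s,h) in P.items():
    print(k,tri(a,T(*t),b,S(*s)),onplane(a,*T(*t),h),onplane(b,*S(*s),h),pt(a,*T(*t),1),pt(b,*S(*s),1))
# depth clouds
def cloud(c,u0,u1,v0,v1):
    v,u=np.mgrid[v0:v1,u0:u1]; z=c['range_z'][v0:v1,u0:u1]; K=c['intrinsics']
    p=np.stack([(u-K[0,2])/K[0,0]*z,(v-K[1,2])/K[1,1]*z,z],-1)[z>0]; return p@c['extrinsics'][:3,:3].T+c['extrinsics'][:3,3]
for c,box in((a,(170,285,158,232)),(b,(205,300,150,240))):
    q=cloud(c,*box); m=(q[:,2]>.06)&(q[:,2]<.08)
    r=cv2.minAreaRect((q[m,:2]*1000).astype(np.float32)); print('safe rect',r); m=q[:,2]>.09; print('bar',m.sum(),q[m].mean(0) if m.any() else 0,q[m].max(0) if m.any() else 0)
for c,box in((a,(333,370,205,242)),(b,(150,192,240,292))):
    q=cloud(c,*box); m=(q[:,2]>.05)&(q[:,2]<.063); print('holder',cv2.minAreaRect((q[m,:2]*1000).astype(np.float32)));m=q[:,2]>.075; print('stylus',m.sum(),q[m].mean(0),q[m].max(0))
E
```

```text
handle (array([ 0.4624, -0.287 ,  0.1224]), np.float64(0.001233371795393507)) [ 0.4615 -0.2872  0.124 ] [ 0.4642 -0.2875  0.124 ] [ 0.4616 -0.2873  0.1236] [ 0.4636 -0.2869  0.1232]
collar (array([ 0.4627, -0.2883,  0.0627]), np.float64(0.0006957991245831602)) [ 0.4622 -0.2883  0.064 ] [ 0.464  -0.2888  0.064 ] [ 0.4583 -0.2815  0.0913] [ 0.4693 -0.2938  0.0726]
button (array([0.54  , 0.2035, 0.0702]), np.float64(0.0009107406316846533)) [0.5395 0.2031 0.07  ] [0.5403 0.2043 0.07  ] [0.5416 0.2049 0.0603] [0.5382 0.2095 0.0659]
bar (array([0.5146, 0.0234, 0.0939]), np.float64(0.002700622039797679)) [0.5122 0.0221 0.098 ] [0.5183 0.0205 0.098 ] [0.5123 0.0221 0.0976] [0.5179 0.0212 0.0974]
c_far_btn (array([0.6122, 0.2257, 0.0644]), np.float64(0.00041303557662841913)) [0.6109 0.2247 0.07  ] [0.6143 0.2181 0.07  ] [0.6115 0.2251 0.0678] [0.6136 0.2203 0.0683]
c_far_open (array([ 0.5748, -0.0697,  0.0697]), np.float64(0.0026539159964247497)) [ 0.5731 -0.0708  0.07  ] [ 0.5763 -0.0687  0.07  ] [ 0.5899 -0.0749  0.0005] [ 0.5744 -0.0651  0.066 ]
safe rect ((523.7803955078125, 88.8927001953125), (300.47064208984375, 141.13540649414062), 82.14644622802734)
bar 72 [0.5142 0.0225 0.0975] [0.5392 0.0299 0.1032]
safe rect ((525.3132934570312, 85.46902465820312), (304.0619812011719, 143.35113525390625), 82.15735626220703)
bar 67 [0.5177 0.0177 0.0955] [0.5411 0.0279 0.1   ]
holder ((462.4564208984375, -286.1976013183594), (56.65673828125, 57.047847747802734), 75.88400268554688)
stylus 40 [ 0.4603 -0.2833  0.1106] [ 0.4663 -0.2784  0.1263]
holder ((464.38092041015625, -289.3520202636719), (57.67776107788086, 57.50347137451172), 75.89640045166016)
stylus 93 [ 0.4666 -0.2916  0.1046] [ 0.4716 -0.2823  0.1249]
```

```bash
cat >> h.py <<'E'
from scipy.spatial.transform import Rotation as Rn
YD=np.radians(82.15); SY=np.array([np.cos(YD),np.sin(YD),0]); SX=np.array([SY[1],-SY[0],0]); C=np.array([.5243,.0875,0])
def to(p,ang=None):
    s=ctrl.get_state(); R=Rn.from_quat(s['tool_rot']).as_matrix(); y=np.degrees(np.arctan2(R[1,1],R[0,1]))
    print('travel',np.round(R.T@(np.array(p)-s['ee_pos']),4),'yang',round(y,2),'turn',None if ang is None else round(-((ang-y+180)%360-180),2))
E
python3 - <<'E'
from h import *
np.set_printoptions(precision=4,suppress=True)
b=load('scene'); a=load('top')
print('bottle',onplane(b,283,139,0), onplane(a,105,214,0))
p=C-.110*SY
print(p)
to([p[0],p[1],.33],82.15); to([p[0],p[1],.08],82.15)
print(ctrl.get_state()['tool_rot'])
E
```

```text
bottle [0.4728 0.4614 0.    ] [0.4479 0.4667 0.    ]
[ 0.5093 -0.0215  0.    ]
travel [-0.4776 -0.4717 -0.1154] yang 67.15 turn -15.0
travel [-0.4776 -0.4713  0.1346] yang 67.15 turn -15.0
[ 0.1981  0.9802 -0.0008 -0.0001]
```

Call:
{"api": "arm_command", "payload": {
  "travel": [
    [0, 0, -0.06],
    [0, 0, -0.12],
    [-0.04, -0.04, -0.12],
    [-0.08, -0.08, -0.12],
    [-0.12, -0.12, -0.12],
    [-0.16, -0.16, -0.12],
    [-0.2, -0.2, -0.12],
    [-0.24, -0.24, -0.12],
    [-0.28, -0.28, -0.12],
    [-0.32, -0.32, -0.12],
    [-0.36, -0.36, -0.12],
    [-0.4, -0.4, -0.12]
  ],
  "turn": [0, 0, 0, 0, 0, -3, -6, -9, -12, -15, -15, -15],
  "gripper": 1,
  "grip_force": 10
}}

```text
clock: 1.6
ee_pos: [0.4659, 0.0732, 0.3345]
tool_rot: [0.068, 0.998, 0.0, 0.0]
wrist_force: [0.9, 0.5, -0.0]
finger_gap: 0.0007
grip_force: 0.0
```

```bash
python3 - <<'E'
from h import *
p=C-.110*SY
to([p[0],p[1],.18],82.15); to([p[0],p[1],.08],82.15); print(ctrl.get_state()['joints'])
E
```

```text
travel [-0.0559 -0.088   0.1545] yang 82.16 turn 0.01
travel [-0.0559 -0.088   0.2545] yang 82.16 turn 0.01
[-0.58866223  0.03375478  0.37582189  1.88926965 -0.01346328  1.22079418
  1.22548773]
```

Call:
{"api": "arm_command", "payload": {
  "travel": [
    [-0.028, -0.044, 0.02],
    [-0.056, -0.088, 0.06],
    [-0.056, -0.088, 0.11],
    [-0.056, -0.088, 0.16],
    [-0.056, -0.088, 0.2],
    [-0.056, -0.088, 0.23],
    [-0.056, -0.088, 0.25],
    [-0.056, -0.088, 0.254],
    [-0.056, -0.088, 0.254]
  ],
  "turn": [0, 0, 0, 0, 0, 0, 0, 0, 0]
}}

```text
clock: 2.72
ee_pos: [0.5093, -0.0199, 0.0808]
tool_rot: [0.069, 0.998, -0.0, 0.0]
wrist_force: [0.0, 0.1, 0.3]
finger_gap: 0.0005
grip_force: 0.0
```

```bash
python3 - <<'E'
from h import *
a=cam('top'); save(cv2.resize(a['image'][150:250,160:300],(700,500),interpolation=cv2.INTER_CUBIC),'push0')
p=C-.110*SY
to([p[0],p[1],.08],82.15)
E
```

```text
travel [ 0.0001 -0.0017  0.0012] yang 82.15 turn -0.0
```

View pics/push0.png

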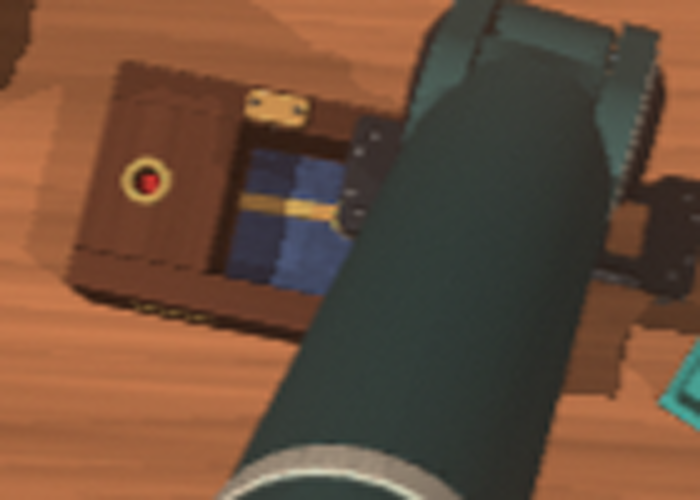

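The arm hides the bar, and the button stays visible at (148,182). The wrist force is about zero, so nothing is touching yet. I'll start the push along the safe's +y.

Call:
{"api": "arm_command", "payload": {
  "travel": [
    [0, 0.008, 0],
    [0, 0.016, 0],
    [0, 0.022, 0],
    [0, 0.028, 0],
    [0, 0.036, 0],
    [0, 0.044, 0],
    [0, 0.052, 0],
    [0, 0.06, 0],
    [0, 0.068, 0],
    [0, 0.076, 0],
    [0, 0.08, 0]
  ],
  "turn": [0, 0, 0, 0, 0, 0, 0, 0, 0, 0, 0]
}}

```text
clock: 4.15
ee_pos: [0.5202, 0.0602, 0.0806]
tool_rot: [0.068, 0.998, 0.0, 0.0]
wrist_force: [1.0, -1.4, 1.7]
finger_gap: 0.0005
grip_force: 0.6
```

```bash
python3 - <<'E'
from h import *
np.set_printoptions(precision=4,suppress=True)
s=ctrl.get_state();print((s['ee_pos']-C)@SY,(s['ee_pos']-C)@SX,s['wrist_force']@SY,s['wrist_force'])
E
```

```text
-0.027602771202831534 -0.00035400101463120776 -1.2276174649065221 [ 1.0354 -1.382   1.6544]
```

Call:
{"api": "arm_command", "payload": {
  "travel": [
    [0, 0.004, 0],
    [0, 0.008, 0],
    [0, 0.012, 0],
    [0, 0.015, 0],
    [0, 0.017, 0],
    [0, 0.019, 0]
  ],
  "turn": [0, 0, 0, 0, 0, 0]
}}

```text
clock: 4.9
ee_pos: [0.5226, 0.0783, 0.0806]
tool_rot: [0.069, 0.998, 0.0, -0.0]
wrist_force: [-0.1, 0.4, 0.2]
finger_gap: 0.0006
grip_force: 0.0
```

Call:
{"api": "arm_command", "payload": {
  "travel": [
    [0, 0.002, 0],
    [0, 0.004, 0]
  ],
  "turn": [0, 0]
}}

```text
clock: 5.15
ee_pos: [0.523, 0.0818, 0.0805]
tool_rot: [0.068, 0.998, -0.001, -0.0]
wrist_force: [-0.8, -5.7, 1.7]
finger_gap: 0.0001
grip_force: 3.0
```

Call:
{"api": "arm_command", "payload": {
  "travel": [
    [0, 0.001, 0],
    [0, 0.002, 0],
    [0, 0.002, 0]
  ],
  "turn": [0, 0, 0]
}}

```text
clock: 5.52
ee_pos: [0.5229, 0.0818, 0.0805]
tool_rot: [0.069, 0.998, -0.001, -0.001]
wrist_force: [-1.2, -7.8, 1.6]
finger_gap: 0.0005
grip_force: 3.8
```

Call:
{"api": "arm_command", "payload": {
  "travel": [
    [0, 0.002, 0],
    [0, 0.004, 0],
    [0, 0.004, 0]
  ],
  "turn": [0, 0, 0]
}}

```text
clock: 5.9
ee_pos: [0.5229, 0.082, 0.0805]
tool_rot: [0.07, 0.998, -0.003, -0.001]
wrist_force: [-3.9, -15.3, 7.7]
finger_gap: 0.0006
grip_force: 8.1
```

Call:
{"api": "arm_command", "payload": {
  "travel": [
    [0, -0.01, 0],
    [0, -0.03, 0],
    [0, -0.05, -0.02],
    [0, -0.09, -0.08],
    [0, -0.14, -0.14],
    [0, -0.2, -0.14],
    [0, -0.26, -0.14],
    [0, -0.32, -0.14],
    [0, -0.36, -0.14],
    [0, -0.36, -0.14]
  ],
  "turn": [0, 0, 0, 0, 0, 0, 0, 0, 0, 0],
  "gripper": -1
}}

```text
clock: 7.15
ee_pos: [0.473, -0.2731, 0.2209]
tool_rot: [0.072, 0.997, -0.001, 0.0]
wrist_force: [-0.0, 0.7, -0.8]
finger_gap: 0.0918
grip_force: 0.0
```

```bash
python3 - <<'E'
from h import *
np.set_printoptions(precision=4,suppress=True)
a=cam('top');b=cam('scene');w=cam('wrist')
A=cv2.resize(a['image'][155:235,170:290],(480,320),interpolation=cv2.INTER_CUBIC);W=cv2.resize(w['image'],(480,360)) 
B=cv2.resize(b['image'][150:290,150:300],(300,280),interpolation=cv2.INTER_CUBIC)
o=np.zeros((600,800,3),np.uint8);
o[:240,:360]=cv2.resize(A,(360,240)); o[:280,500:]=B; o[240:,:480]=W; save(o,'closed')
print(w['intrinsics'],w['extrinsics'],ctrl.get_state()['joints'])
to([.463,-.2875,.16],82.15);to([.463,-.2875,.08])
E
```

```text
[[297.3186   0.     258.311 ]
 [  0.     297.3186 191.3635]
 [  0.       0.       1.    ]] [[ 0.1372  0.9604  0.2427  0.4066]
 [ 0.9905 -0.133  -0.0335 -0.2593]
 [ 0.0001  0.245  -0.9695  0.3903]
 [ 0.      0.      0.      1.    ]] [-0.0504  0.3105  0.6141  1.8877 -0.2108  1.0083  2.0895]
travel [ 0.0091 -0.0217  0.0603] yang 82.21 turn 0.06
travel [ 0.0091 -0.0218  0.1403] yang 82.21 turn None
```

View pics/closed.png

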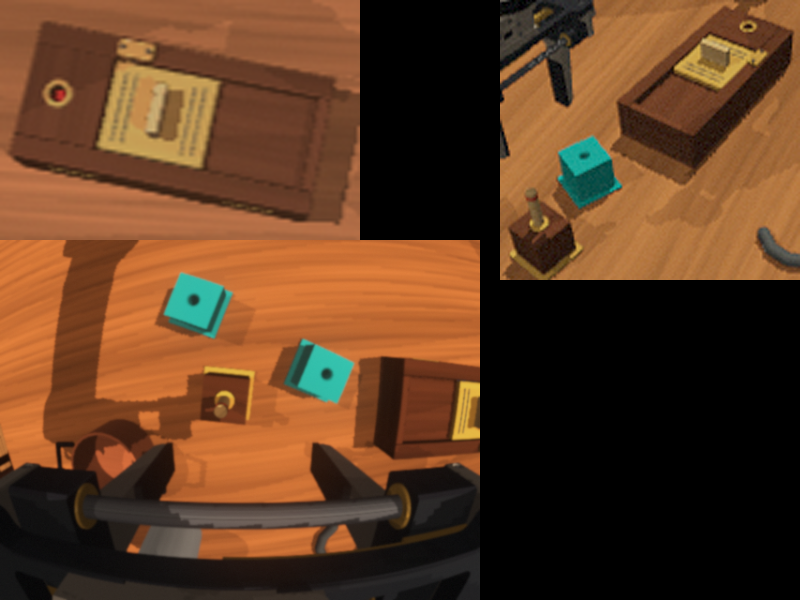

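The shutter is closed: the plate at (160,115) now reaches the button block and the well is covered. In the wrist view the stylus collar is at (224,400) and its handle top at (221,410). I'll cross-check the stylus position with these.

```bash
cat >> h.py <<'E'
def fish(c,u,v,h):
    K=c['intrinsics'];E=c['extrinsics'];x,y=u-K[0,2],v-K[1,2];r=np.hypot(x,y);t=r/K[0,0]
    d=E[:3,:3]@np.array([x/r*np.sin(t),y/r*np.sin(t),np.cos(t)]);o=E[:3,3];return o+d*(h-o[2])/d[2]
E
python3 - <<'E'
from h import *
w=load('wrist'); print(fish(w,239,170.7,.064),fish(w,235.7,181.3,.124))
b=load('scene');a=load('top')
def cl(c,u0,u1,v0,v1):
    v,u=np.mgrid[v0:v1,u0:u1]; z=c['range_z'][v0:v1,u0:u1]; K=c['intrinsics']
    p=np.stack([(u-K[0,2])/K[0,0]*z,(v-K[1,2])/K[1,1]*z,z],-1)[z>0]; return p@c['extrinsics'][:3,:3].T+c['extrinsics'][:3,3]
for c,x in((a,(190,260,170,222)),(b,(220,290,150,220))):
    q=cl(c,*x);m=q[:,2]>.09; print((q[m].mean(0)-C)@SY)
E
```

```text
[ 0.46178802 -0.2886645   0.064     ] [ 0.46099516 -0.28776719  0.124     ]
0.015449945331399149
0.010838204505436277
```

```bash
python3 - <<'E'
from h import *
a=load('top');b=load('scene')
A=cv2.resize(a['image'][165:215,185:245],(480,400),interpolation=cv2.INTER_CUBIC)
B=cv2.resize(b['image'][150:200,235:275],(320,400),interpolation=cv2.INTER_CUBIC)
save(np.hstack([A,B]),'gap')
# profile along centre line x=+-35mm at plate height, s 30..90
def proj(c,p):
    q=np.linalg.inv(c['extrinsics'])@np.r_[p,1];K=c['intrinsics'];return K[0,0]*q[0]/q[2]+K[0,2],K[1,1]*q[1]/q[2]+K[1,2]
for c in(a,b):
  for x in(-.035,.035):
    print([(s,c['image'][int(round(v)),int(round(u))].tolist()) for s in range(-48,84,6) for u,v in [proj(c,C+SX*x+SY*s/1000+[0,0,.066])] if s<-25 or s>45])
E
```

```text
[(-48, [108, 63, 40]), (-42, [93, 54, 35]), (-36, [152, 116, 63]), (-30, [198, 157, 85]), (48, [197, 158, 86]), (54, [161, 134, 80]), (60, [198, 160, 86]), (66, [157, 126, 67]), (72, [94, 55, 36]), (78, [104, 60, 39])]
[(-48, [111, 64, 42]), (-42, [98, 57, 38]), (-36, [151, 115, 63]), (-30, [198, 157, 85]), (48, [198, 157, 86]), (54, [173, 140, 82]), (60, [196, 147, 81]), (66, [156, 110, 61]), (72, [90, 52, 34]), (78, [95, 56, 37])]
[(-48, [59, 30, 17]), (-42, [137, 102, 41]), (-36, [200, 160, 72]), (-30, [207, 167, 78]), (48, [209, 178, 117]), (54, [197, 165, 94]), (60, [202, 165, 77]), (66, [137, 104, 50]), (72, [77, 44, 29]), (78, [113, 69, 43])]
[(-48, [64, 37, 21]), (-42, [114, 87, 38]), (-36, [190, 151, 67]), (-30, [192, 157, 74]), (48, [204, 166, 79]), (54, [186, 153, 79]), (60, [209, 172, 80]), (66, [145, 110, 46]), (72, [62, 35, 25]), (78, [93, 52, 36])]
```

View pics/gap.png

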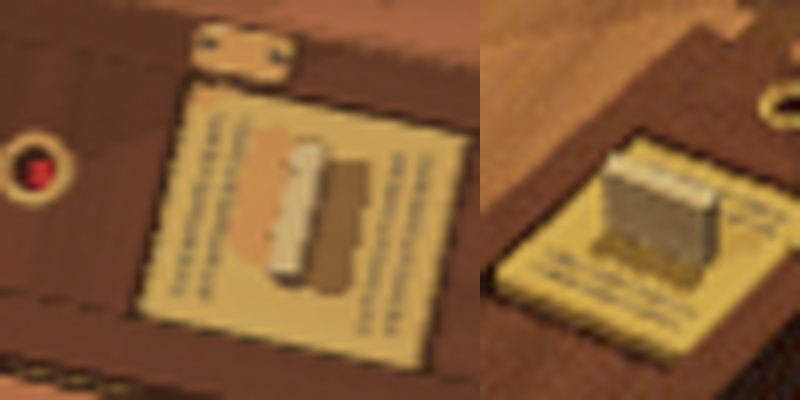

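In the zoom the plate's front edge at (165,200) sits flush against the button block with no gap, spanning safe y of about -37 to +67, so it is closed. Now the stylus.

Call:
{"api": "arm_command", "payload": {
  "travel": [
    [0.01, -0.022, 0.02],
    [0.01, -0.022, 0.05],
    [0.01, -0.022, 0.08],
    [0.01, -0.022, 0.11],
    [0.01, -0.022, 0.13],
    [0.01, -0.022, 0.14],
    [0.01, -0.022, 0.14],
    [0.01, -0.022, 0.14]
  ],
  "turn": [0, 0, 0, 0, 0, 0, 0, 0]
}}

```text
clock: 8.3
ee_pos: [0.4627, -0.2888, 0.0814]
tool_rot: [0.068, 0.998, -0.0, 0.001]
wrist_force: [0.7, -0.0, 1.3]
finger_gap: 0.0919
grip_force: 0.0
```

```bash
python3 - <<'E'
from h import *
to([.4625,-.2877,.08],82.15)
w=cam('wrist'); save(w['image'][130:384,130:400],'grasp') 
E
```

```text
travel [0.0003 0.0011 0.0014] yang 82.19 turn 0.04
```

View pics/grasp.png

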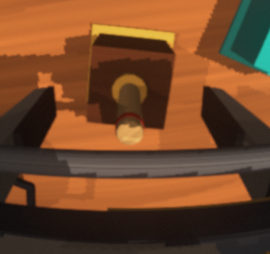

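The handle at (129,130) is midway between the fingers at (50,100) and (207,100). Closing.

Call:
{"api": "arm_command", "payload": {
  "travel": [
    [0, 0.001, 0.001],
    [0, 0.001, 0.001],
    [0, 0.001, 0.001],
    [0, 0.001, 0.001],
    [0, 0.001, 0.001],
    [0, 0.001, 0.001],
    [0, 0.001, 0.001],
    [0, 0.001, 0.001]
  ],
  "turn": [0, 0, 0, 0, 0, 0, 0, 0],
  "gripper": 1,
  "grip_force": 25
}}

```text
clock: 9.35
ee_pos: [0.4621, -0.2879, 0.0796]
tool_rot: [0.069, 0.998, -0.0, 0.0]
wrist_force: [-0.3, -0.5, 0.6]
finger_gap: 0.0139
grip_force: 1.2
```

Call:
{"api": "arm_command", "payload": {
  "travel": [
    [0, 0, -0.01],
    [0, 0, -0.02],
    [0, 0, -0.04],
    [0, 0, -0.06],
    [0, 0, -0.08],
    [0, 0, -0.1],
    [0, 0, -0.12],
    [0, 0, -0.12],
    [0, 0, -0.12]
  ],
  "turn": [0, 0, 0, 0, 0, 0, 0, 0, 0]
}}

```text
clock: 10.48
ee_pos: [0.4618, -0.2875, 0.1993]
tool_rot: [0.068, 0.998, 0.0, -0.0]
wrist_force: [0.6, -0.4, 0.1]
finger_gap: 0.0137
grip_force: 25.0
```

```bash
python3 - <<'E'
from h import *
np.set_printoptions(precision=4,suppress=True)
s=ctrl.get_state();print(s['joints'],s['wrist_force'])
a=cam('top');b=cam('scene');w=cam('wrist')
p=s['ee_pos']
def proj(c,p):
    q=np.linalg.inv(c['extrinsics'])@np.r_[p,1];K=c['intrinsics'];return K[0,0]*q[0]/q[2]+K[0,2],K[1,1]*q[1]/q[2]+K[1,2]
u,v=map(int,proj(b,p));print(u,v)
B=cv2.resize(b['image'][v-50:v+50,u-50:u+50],(500,500),interpolation=cv2.INTER_CUBIC)
W=w['image'][130:384,130:400]; o=np.zeros((500,770,3),np.uint8);o[:,:500]=B;o[:254,500:]=W;save(o,'held')
to([.5402,.2037,.18]); 
E
```

```text
[-0.009   0.3377  0.6214  1.9114 -0.237   0.9659  2.1556] [ 0.5636 -0.3551  0.103 ]
158 223
travel [-0.0107  0.4974  0.019 ] yang 82.14 turn None
```

View pics/held.png

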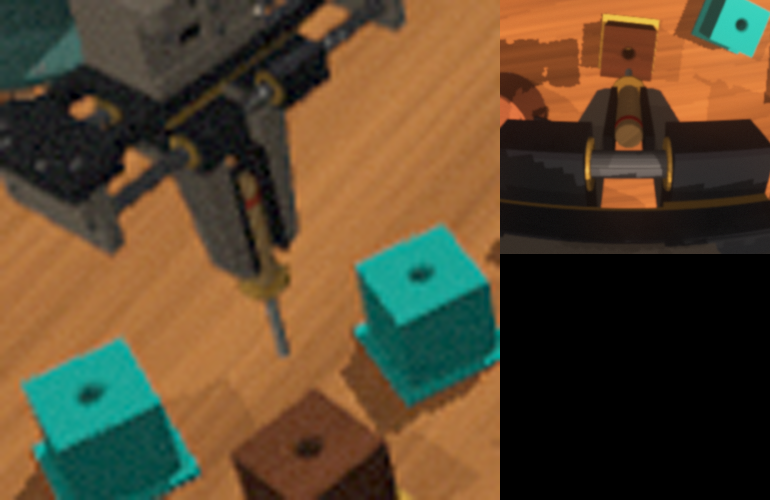

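The stylus is held: the pin tip is at (283,353) and the empty mouth at (308,447). I'll check for tilt.

```bash
python3 - <<'E'
from h import *
np.set_printoptions(precision=4,suppress=True)
b=load('scene');S=lambda x,y:(108+(x+.5)/5-.5,173+(y+.5)/5-.5)
print('tip',onplane(b,*S(283,353),.1297),'collar',onplane(b,*S(265,279),.1817),'hole',onplane(b,*S(308,447),.06))
w=load('wrist');print('hole w',fish(w,258,183,.06),ctrl.get_state()['ee_pos'])
E
```

```text
tip [ 0.4623 -0.287   0.1297] collar [ 0.4633 -0.287   0.1817] hole [ 0.4639 -0.2884  0.06  ]
hole w [ 0.4616 -0.2883  0.06  ] [ 0.4616 -0.2876  0.1988]
```

Call:
{"api": "arm_command", "payload": {
  "travel": [
    [0, 0.01, -0.015],
    [0, 0.04, -0.03],
    [0, 0.08, -0.03],
    [0, 0.13, -0.03],
    [0, 0.18, -0.03],
    [-0.002, 0.23, -0.03],
    [-0.004, 0.28, -0.03],
    [-0.006, 0.33, -0.03],
    [-0.008, 0.38, -0.03],
    [-0.01, 0.43, -0.03],
    [-0.01, 0.47, -0.03],
    [-0.01, 0.49, -0.03]
  ],
  "turn": [0, 0, 0, 0, 0, 0, 0, 0, 0, 0, 0, 0]
}}

```text
clock: 12.12
ee_pos: [0.5386, 0.1991, 0.23]
tool_rot: [0.067, 0.998, 0.0, 0.0]
wrist_force: [-0.0, -0.8, -0.2]
finger_gap: 0.0133
grip_force: 25.0
```

Call:
{"api": "arm_command", "payload": {
  "travel": [
    [0, 0.003, 0.02],
    [0, 0.006, 0.04],
    [0, 0.006, 0.05],
    [0, 0.006, 0.05],
    [0, 0.006, 0.05]
  ],
  "turn": [0, 0, 0, 0, 0]
}}

```text
clock: 12.75
ee_pos: [0.5403, 0.2018, 0.1805]
tool_rot: [0.069, 0.998, 0.0, 0.001]
wrist_force: [-0.3, 0.4, -0.9]
finger_gap: 0.013
grip_force: 25.0
```

```bash
python3 - <<'E'
from h import *
b=cam('scene'); s=ctrl.get_state()
def proj(c,p):
    q=np.linalg.inv(c['extrinsics'])@np.r_[p,1];K=c['intrinsics'];return K[0,0]*q[0]/q[2]+K[0,2],K[1,1]*q[1]/q[2]+K[1,2]
u,v=map(int,proj(b,[.54,.2037,.09]));print(u,v)
B=cv2.resize(b['image'][v-40:v+40,u-40:u+40],(560,560),interpolation=cv2.INTER_CUBIC);save(B,'btn')
to([.5395,.2033,.15],82.15); to([.5395,.2033,.124])
E
```

```text
273 158
travel [0.0011 0.0012 0.0305] yang 82.11 turn -0.04
travel [0.0011 0.0012 0.0565] yang 82.11 turn None
```

View pics/btn.png

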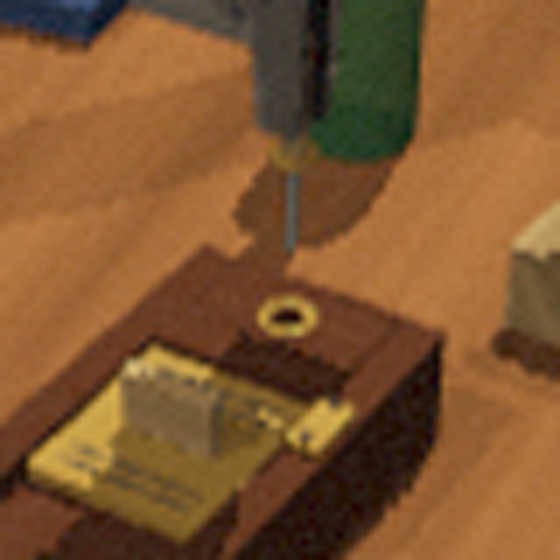

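The pin tip at (289,252) hangs above the hole at (288,316). Descending.

Call:
{"api": "arm_command", "payload": {
  "travel": [
    [0.001, 0.001, 0.01],
    [0.001, 0.001, 0.02],
    [0.001, 0.001, 0.03],
    [0.001, 0.001, 0.038],
    [0.001, 0.001, 0.044],
    [0.001, 0.001, 0.047],
    [0.001, 0.001, 0.047]
  ],
  "turn": [0, 0, 0, 0, 0, 0, 0],
  "grip_force": 40
}}

```text
clock: 13.68
ee_pos: [0.5389, 0.2032, 0.1325]
tool_rot: [0.068, 0.998, -0.0, -0.0]
wrist_force: [0.9, -0.4, -0.8]
finger_gap: 0.0135
grip_force: 40.0
```

Call:
{"api": "arm_command", "payload": {
  "travel": [
    [0, 0, 0.003],
    [0, 0, 0.006],
    [0, 0, 0.008],
    [0, 0, 0.01],
    [0, 0, 0.01]
  ],
  "turn": [0, 0, 0, 0, 0]
}}

```text
clock: 14.3
ee_pos: [0.5396, 0.2035, 0.1241]
tool_rot: [0.069, 0.998, 0.001, 0.001]
wrist_force: [-3.0, -0.9, 10.5]
finger_gap: 0.0133
grip_force: 40.0
```

Call:
{"api": "arm_command", "payload": {
  "travel": [
    [0, 0, 0.001],
    [0, 0, 0.002],
    [0, 0, 0.002],
    [0, 0, 0.002]
  ],
  "turn": [0, 0, 0, 0]
}}

```text
clock: 14.8
ee_pos: [0.5401, 0.2035, 0.1236]
tool_rot: [0.069, 0.998, 0.001, 0.001]
wrist_force: [-4.5, -0.7, 20.0]
finger_gap: 0.0129
grip_force: 40.0
```

Call:
{"api": "arm_command", "payload": {
  "travel": [
    [0, 0, -0.01],
    [0, 0, -0.03],
    [0, 0, -0.06],
    [0, 0, -0.1],
    [0, 0, -0.1]
  ],
  "turn": [0, 0, 0, 0, 0]
}}

```text
clock: 15.42
ee_pos: [0.5406, 0.2038, 0.2234]
tool_rot: [0.068, 0.998, 0.001, 0.002]
wrist_force: [0.2, 0.1, -0.5]
finger_gap: 0.0135
grip_force: 40.0
```

```bash
python3 - <<'E'
from h import *
to([.4618,-.2875,.229],82.15)
E
```

```text
travel [ 0.0109 -0.4974 -0.0073] yang 82.15 turn -0.0
```

Call:
{"api": "arm_command", "payload": {
  "travel": [
    [0, -0.02, -0.005],
    [0, -0.07, -0.005],
    [0.002, -0.12, -0.005],
    [0.004, -0.17, -0.005],
    [0.006, -0.22, -0.005],
    [0.008, -0.27, -0.005],
    [0.01, -0.32, -0.005],
    [0.011, -0.37, -0.005],
    [0.011, -0.42, -0.005],
    [0.011, -0.46, -0.005],
    [0.011, -0.485, -0.005],
    [0.011, -0.497, -0.005]
  ],
  "turn": [0, 0, 0, 0, 0, 0, 0, 0, 0, 0, 0, 0]
}}

```text
clock: 16.92
ee_pos: [0.4578, -0.2894, 0.2246]
tool_rot: [0.07, 0.998, 0.0, -0.001]
wrist_force: [0.8, 1.4, -1.2]
finger_gap: 0.0134
grip_force: 40.0
```

Call:
{"api": "arm_command", "payload": {
  "travel": [
    [0, 0, 0.02],
    [0, 0, 0.05],
    [0, 0, 0.07],
    [0, 0, 0.07],
    [0, 0, 0.07]
  ],
  "turn": [0, 0, 0, 0, 0]
}}

```text
clock: 17.55
ee_pos: [0.4602, -0.2877, 0.1561]
tool_rot: [0.068, 0.998, -0.0, 0.0]
wrist_force: [-0.0, -0.4, -0.5]
finger_gap: 0.013
grip_force: 40.0
```

```bash
python3 - <<'E'
from h import *
s=ctrl.get_state(); b=cam('scene'); print(s['tool_rot'])
def proj(c,p):
    q=np.linalg.inv(c['extrinsics'])@np.r_[p,1];K=c['intrinsics'];return K[0,0]*q[0]/q[2]+K[0,2],K[1,1]*q[1]/q[2]+K[1,2]
u,v=map(int,proj(b,[.463,-.288,.08]));print(u,v)
B=cv2.resize(b['image'][v-40:v+40,u-40:u+40],(560,560),interpolation=cv2.INTER_CUBIC);save(B,'ret')
to([.4621,-.2879,.15],82.15); to([.4621,-.2879,.0796])
E
```

```text
[ 6.83804715e-02  9.97659298e-01 -5.04561444e-05  1.84149238e-04]
167 256
travel [-0.0017  0.0001  0.0064] yang 82.16 turn 0.01
travel [-0.0016  0.0001  0.0768] yang 82.16 turn None
```

View pics/ret.png

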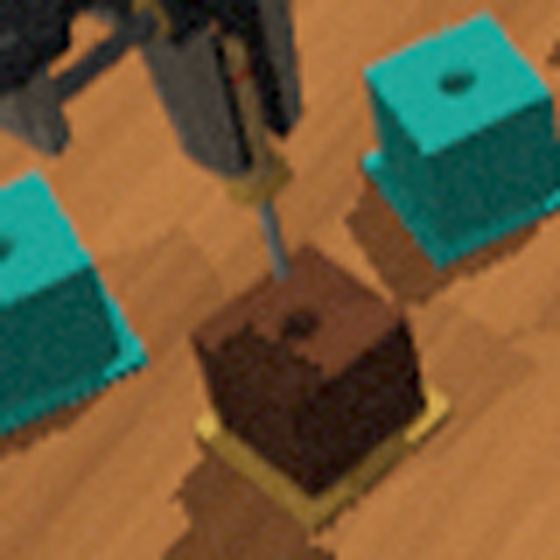

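The tip is at (280,276) and the mouth at (300,322). I'll check the offset.

```bash
python3 - <<'E'
from h import *
np.set_printoptions(precision=4,suppress=True)
b=load('scene');S=lambda x,y:(127+(x+.5)/7-.5,216+(y+.5)/7-.5)
print('tip',onplane(b,*S(280,276),.0865),'collar',onplane(b,*S(260,183),.1385),'hole',onplane(b,*S(300,322),.06),ctrl.get_state()['ee_pos'])
E
```

```text
tip [ 0.4614 -0.2885  0.0865] collar [ 0.4645 -0.2894  0.1385] hole [ 0.4636 -0.287   0.06  ] [ 0.4604 -0.2878  0.1564]
```

Call:
{"api": "arm_command", "payload": {
  "travel": [
    [-0.002, 0.001, 0.0],
    [-0.002, 0.001, 0.01],
    [-0.002, 0.001, 0.02],
    [-0.002, 0.001, 0.03],
    [-0.002, 0.001, 0.04],
    [-0.002, 0.001, 0.04]
  ],
  "turn": [0, 0, 0, 0, 0, 0]
}}

```text
clock: 18.35
ee_pos: [0.4615, -0.2866, 0.1145]
tool_rot: [0.069, 0.998, 0.0, -0.001]
wrist_force: [0.5, -0.4, -0.5]
finger_gap: 0.0133
grip_force: 40.0
```

Call:
{"api": "arm_command", "payload": {
  "travel": [
    [0, 0, 0.01],
    [0, 0, 0.02],
    [0, 0, 0.028],
    [0, 0, 0.034],
    [0, 0, 0.034]
  ],
  "turn": [0, 0, 0, 0, 0]
}}

```text
clock: 18.98
ee_pos: [0.4619, -0.2868, 0.0811]
tool_rot: [0.069, 0.998, 0.0, -0.0]
wrist_force: [0.2, -0.2, -1.4]
finger_gap: 0.0133
grip_force: 40.0
```

Free descent into the hole. Now I'll seat the collar gently.

Call:
{"api": "arm_command", "payload": {
  "travel": [
    [0, 0, 0.001],
    [0, 0, 0.002],
    [0, 0, 0.003],
    [0, 0, 0.003]
  ],
  "turn": [0, 0, 0, 0]
}}

```text
clock: 19.48
ee_pos: [0.4625, -0.287, 0.0795]
tool_rot: [0.069, 0.998, 0.0, 0.0]
wrist_force: [-2.2, 0.7, 6.7]
finger_gap: 0.0133
grip_force: 40.0
```

Call:
{"api": "arm_command", "payload": {
  "travel": [
    [0, 0, -0.002],
    [0, 0, -0.002],
    [0, 0, -0.002],
    [0, 0, -0.002],
    [0, 0, -0.002],
    [0, 0, -0.002],
    [0, 0, -0.002],
    [0, 0, -0.002]
  ],
  "turn": [0, 0, 0, 0, 0, 0, 0, 0],
  "gripper": -1
}}

```text
clock: 20.48
ee_pos: [0.4622, -0.2869, 0.0806]
tool_rot: [0.068, 0.998, -0.0, 0.0]
wrist_force: [-0.0, 0.7, -0.5]
finger_gap: 0.0903
grip_force: 0.0
```

Call:
{"api": "arm_command", "payload": {
  "travel": [
    [0, 0, -0.01],
    [0, 0, -0.03],
    [0, 0, -0.06],
    [0, 0, -0.1],
    [0, 0, -0.15],
    [0, 0, -0.2],
    [0, 0, -0.2],
    [0, 0, -0.2]
  ],
  "turn": [0, 0, 0, 0, 0, 0, 0, 0]
}}

```text
clock: 21.48
ee_pos: [0.4619, -0.2865, 0.2804]
tool_rot: [0.068, 0.998, 0.0, 0.0]
wrist_force: [-0.3, 0.3, 0.2]
finger_gap: 0.0922
grip_force: 0.0
```

```bash
python3 - <<'E'
from h import *
b=cam('scene');a=cam('top')
o=np.zeros((480,800,3),np.uint8)
o[:400,:400]=cv2.resize(b['image'][216:296,127:207],(400,400),interpolation=cv2.INTER_CUBIC)
o[:400,400:]=cv2.resize(b['image'][140:240,200:300],(400,400),interpolation=cv2.INTER_CUBIC);save(o,'fin')
S=lambda x,y:(127+(x+.5)/5-.5,216+(y+.5)/5-.5)
# bystander change check vs the first scene picture is visual; stylus top depth:
K=b['intrinsics'];v,u=np.mgrid[216:296,127:207];z=b['range_z'][216:296,127:207]
q=np.stack([(u-K[0,2])/K[0,0]*z,(v-K[1,2])/K[1,1]*z,z],-1)@b['extrinsics'][:3,:3].T+b['extrinsics'][:3,3]
m=(np.hypot(q[...,0]-.463,q[...,1]+.288)<.03)&(q[...,2]>.075);print(m.sum(),q[m].mean(0),q[m].max(0),ctrl.get_state()['ee_pos'])
E
```

```text
95 [ 0.46708422 -0.29033061  0.10401787] [ 0.4719596  -0.28226616  0.12585265] [ 0.46145313 -0.28634008  0.27940367]
```

View pics/fin.png

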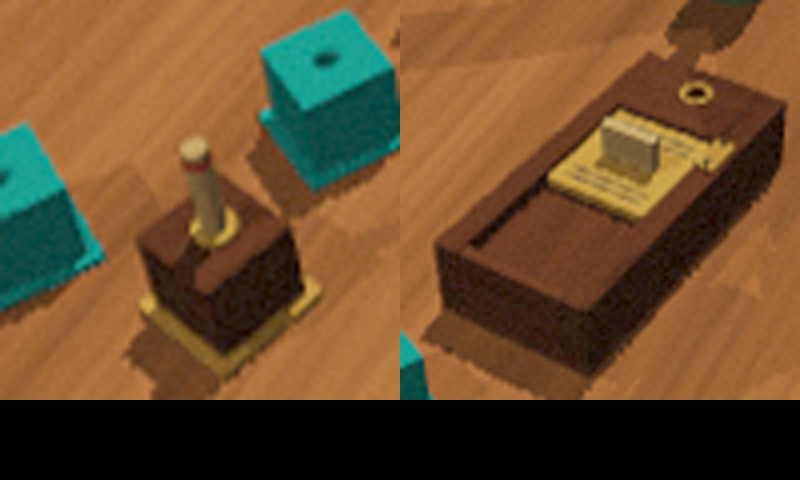

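The stylus stands upright with its collar (213,228) on the stand, and the shutter (640,160) is still closed. Handing in.

```bash
python3 -c "
from cell import ctrl
print(ctrl.hand_in())"
```

```text
the job is handed in; nothing more can be done
None
```

I handed the job in at about 21.5 s: the shutter is closed against its stop and held under 15 N of push, the red button was pressed all the way in, and the stylus stands upright in its stand with the collar resting on top; I saw nothing else moved, but made no separate check of the other items.

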